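Seat the line-laser plate on its three-ball stand

TASK

Fit the line-laser plate onto its three-ball stand so that we can check the glue-up: lift it off its wooden rest, lower it over the stand with the laser's lens pointing the same way as the stand's yellow pointer, press it down gently by feel until the spring catch snaps and draws it home on all three balls, and let go of it. How high and at what nod the stand's deck is set is not known beforehand, so never ram the plate down, and leave the other things on the bench where they are.

Things in the scene. Friction and masses are not known exactly. Their poses are not given: they have to be found in the camera images.
- plate: The laser plate, 0.4 to 0.6 kg: aluminium slab 108 (x) by 124 (y) by 8 mm, a blue clamp block in the middle on top, and a black laser barrel through the block. Origin: centre of the slab's underside; x runs along the barrel to the lens, z up. Beneath it are three steel vee grooves, 10 mm deep, open downwards, running to the middle, at (38, 0), (-26, 30), (-26, -30) mm.
- block (a point): Middle of the top of the blue clamp block, the part to hold: 40 (x) by 36 (y) by 42 mm high, gripped across its 36 mm (plate y). This point is 50 mm above the slab's underside, the slab's top is 42 mm below it. The barrel (26 mm diameter) comes out of the block to the front and back, its axis 21 mm below this point, from 52 mm behind to 60 mm ahead.
- lens (a point): Middle of the laser's lens, the front end of the barrel: 60 mm ahead (+x) of the plate's middle, 29 mm above the slab's underside.
- stud (a point): Lower end of the steel pull stud under the plate's middle, 26 mm below the slab's underside. Its smooth ball-shaped head is 17 mm across, centred 18 mm below the slab's underside.
- stand: Foot of the three-ball stand, fixed on the bench: grey plate 110 by 110 by 12 mm with an upright post in its middle. Origin: centre of its underside; x points the way of the yellow pointer, z up along the post. The post carries an aluminium deck, 112 by 108 mm, with three 16 mm steel balls at (38, 0), (-26, 30), (-26, -30) mm from the post axis; the yellow pointer is on its +x edge.
- post (a point): Top of the fixed part of the post, on its axis, 55 mm above the bench. The deck above it is set by hand and its setting is not measured: ball centres 87 to 117 mm above the bench, deck nodding about y by up to 0.03 rad, which shifts it up to 2 mm along x. At home the slab's underside is 12 mm above the ball centres; the balls and vees centre the plate.
- catch (a point): Point on the post axis 100 mm above the bench, in the catch: two brass rollers on springs, either side along y, that move with the deck. The stud meets them 17 mm above home; the push needed peaks at about 15 N (weight included) 13 mm above home, fades to none 6 mm above home, then they pull it down (10 N at home); let go there, it settles home. Over 25 N on any one ball is too hard.
- rest: The wooden rest on which the plate lies at the start, fixed: a plywood board 130 by 150 by 10 mm with two battens along x, 14 mm wide, centred 57 mm either side, tops 44 mm above the bench; the slab lies on the battens. Origin: centre of the underside.
- glue: Bystander: standing yellow glue bottle with orange cap, 60 mm diameter, 165 mm high. Origin: centre of its underside.
- cclamp: Bystander: black C-clamp with steel screw lying on the bench, about 75 (x) by 145 (y) by 12 mm, its screw to -y. Origin: middle of its frame, on the underside.
- offcut: Bystander: striped laminated wood offcut, 45 by 40 by 40 mm. Origin: centre of its underside.
- tape: Bystander: yellow and black tape measure standing on the bench, 62 by 34 by 58 mm. Origin: centre of its underside.
There are look-alikes about, which are no part of the job. What is shaped like the stand but red is not meant.

How it is judged:
On the way:
1. the laser plate is lifted off its wooden rest (distance between plate and rest above 0.09 m), for 0.1 s.
At the end, for the whole second after the job is handed in: The plate is home and still (under 0.01 m/s): each of the three balls bears it with more than 0.8 N, its middle is within 6 mm of the post axis seen from above, its x axis is within 0.08 rad of the stand x, and the lens is more than 52 mm ahead of the post axis (contact force between plate and ball_front above 0.8 N and contact force between plate and ball_left above 0.8 N and contact force between plate and ball_right above 0.8 N and horizontal distance between plate and stand below 0.006 m and x of lens in the frame of stand above 0.052 m and angle between the x axis of plate and the x axis of stand, either way round below 0.08 rad and linear speed of plate below 0.01 m/s); the robot touches nothing.
It fails at once if a ball and its vee are pressed or knocked together with more than 25 N (contact force between plate and ball_front above 25 N or contact force between plate and ball_left above 25 N or contact force between plate and ball_right above 25 N).
It fails at once if a bystander (glue bottle, C-clamp, offcut or tape measure) is moved by more than 20 mm (distance of any of glue, cclamp, offcut, tape from where it was at the start of the episode above 0.02 m).
It also fails if it takes over 53 s, if anything falls off the work surface, if the arm or the gripper's body presses on something with over 40 N, if the wrist force passes 120 N, or if a joint passes its speed limit or range.

ROBOT

A 6-joint arm with a two-finger parallel gripper is mounted at the origin on the work surface. World frame = base frame: x ahead of the robot, y to its left, z up, the work surface at z = 0. Lengths are in m, angles in rad, forces in N, time in s.
With the tool pointing down it reaches from about 0.375 to 0.9 m from the base axis. Payload 3.1 kg.
Tool frame: the origin (TCP) lies between the finger pads; the fingertips stand robot.tip_extent ahead of it and the grasp point (between the pads) lies 3 mm ahead of it (robot.tip_extent is the distance from the TCP to the fingertips, in m); z points along the fingers, x is the direction in which the jaws open and shut, and the axes are right-handed (so a half turn about z gives the same grasp; the last joint's range is limited). The gripper opens to 87 mm and grips with 3 to 60 N. Pads are 19 mm wide; open, the fingers measure 117 mm over their backs; the gripper's body (75 mm by 190 mm) begins 51 mm behind the grasp point.
Start: joints at [-1.341, 0.527, 1.433, -0, 1.181, -0.178], TCP at [0.248, -0.573, 0.245] pointing down, gripper open.
Joint ranges: [-3.08, 3.08], [-0.75, 2.2], [0.22, 2.44], [-1.43, 4.57], [0, 2.65], [-2.85, 2.85]. Speed limits (rad/s): [2.79, 2.79, 3.14, 3.14, 3.14, 3.14].

INTERFACE

Orientations are given as a unit quaternion [x, y, z, w].
In Python, from rig import robot, cams gives the robot as it stands.
- The arm moves only by the tool carry_out, never from a script. Its argument "steps" is a list of rows, each a list of 3 entries, a list of its own where there are three numbers: the shift along the world's x, y, z in cm, then the turn about the world's z in degrees, then the closure, from 0 (fully open) to 1 (shut). In form: [[[dx, dy, dz], spin, fingers], ...]. A call has 1 to 10 rows; each row shifts and turns the pose as measured when the row begins; what a row does not reach is not made up. A row lasts 1/10 s, in which the tool goes at most 50 mm and 8.59 degrees, less where a joint would pass 70% of its speed; a pose out of reach is approached as far as the arm can. A call with a gripper value outside its range is refused whole. The fingers move at their own pace and stop on an object; "squeeze" is the grip in N (left out, the last holds). Time passes only in rows, so rows that do not move let the fingers close. It gives the time, the measured TCP pose, the force and the opening at its end, in the units of the state.
- robot.get_obs(): the state, without advancing time (a new reading comes with each control period).
- cams.camera(name): name is "scene" or "side" or "wrist"; returns a dict with "pixels" (384x512x3 uint8, red, green, blue), "fx", "fy", "cx", "cy" (pixels), "eye" and "rotation" of the camera in the world. Camera axes: x right, y up, looking along -z (the intrinsics and any distortion apply to the point x, -y, -z); pixel columns grow to the right and rows downward; lengths in m; the calibration is good to about 2 mm. A picture is of the moment at which its call begins. There is no depth.
- robot.hand_in(): hands the job in, once; it reports no verdict.
The state is a dict: "time": time; "q": joint angles; "joint_velocities": joint speeds; "joint_torque": joint torques, N m; "position": TCP position; "tool_rot": TCP orientation; "ft_force": force on the tool from outside, world axes, zero at the start; "moment": the same for the moment, N m; "grip_width": finger opening in m.
Only numpy, scipy, OpenCV 4.12 (cv2) and the standard library are available. Lean on these libraries where they do the work, as an engineer would, in place of code of your own. Each camera call takes 0.05 s, during which the arm holds its last target. There are 200 camera calls.

## Working session

There is one attempt and no reset: what is moved stays moved. The work goes in short steps, Python scripts to look and compute and a tool call to move; the robot and the scene stay as the last step left them, time stands still between calls to the robot, and variables do not carry over. Pictures are saved under pics/ and viewed, about 8 in all and at most 12, crops included, and the job is handed in when it is done.

Besides the shell and the picture viewer there is one more tool, called after "Emit:" by a JSON object that holds its "fn" and its "kwargs", one argument or row to a line. carry_out: Moves the arm, as the interface text tells. Its arguments: {"type":"object","properties":{"steps":{"type":"array"},"squeeze":{"type":"number"}},"required":["steps"]}

```bash
mkdir -p pics
cat > h.py <<'E'
import numpy as np, cv2
from rig import robot, cams
def shot(n,f):
    c=cams.camera(n); cv2.imwrite(f'pics/{f}.png',cv2.cvtColor(c['pixels'],cv2.COLOR_RGB2BGR)); np.save(f'pics/{f}.npy',c,allow_pickle=True); return c
def load(f): return np.load(f'pics/{f}.npy',allow_pickle=True).item()
def ray(c,u,v):
    d=np.array([(u-c['cx'])/c['fx'],-(v-c['cy'])/c['fy'],-1.]); 
    return np.array(c['eye']),np.array(c['rotation'])@d
def onz(c,u,v,z):
    e,d=ray(c,u,v); return e+d*(z-e[2])/d[2]
def proj(c,p):
    q=np.array(c['rotation']).T@(np.array(p)-np.array(c['eye'])); return c['cx']+c['fx']*q[0]/-q[2], c['cy']-c['fy']*q[1]/-q[2]
def two(c1,p1,c2,p2):
    e1,d1=ray(c1,*p1);e2,d2=ray(c2,*p2)
    s=np.linalg.lstsq(np.c_[d1,-d2],e2-e1,rcond=None)[0]
    a=e1+s[0]*d1;b=e2+s[1]*d2; return (a+b)/2,np.linalg.norm(a-b)
E
python3 - <<'E'
from h import *
o=robot.get_obs();print(o, robot.tip_extent)
for n in('scene','side','wrist'):
    c=shot(n,n+'0');print(n,{k:c[k] for k in c if k!='pixels'})
a=cv2.imread('pics/scene0.png');b=cv2.imread('pics/side0.png')
E
```

```text
{'time': 0.0, 'q': array([-1.34047921e+00,  5.28457383e-01,  1.43393007e+00, -8.27498179e-06,
        1.18139123e+00, -1.78476207e-01]), 'joint_velocities': array([ 0.00038473, -0.00110044,  0.00204284,  0.00038755, -0.00072933,
       -0.00028831]), 'joint_torque': array([-5.73041580e-04, -4.40040171e+01, -1.76593584e+01,  6.32813293e-02,
        5.82296192e-02, -1.70620501e-04]), 'position': array([ 0.24831521, -0.57279123,  0.24356815]), 'tool_rot': array([ 8.35913748e-01, -5.48859737e-01, -7.95284824e-04, -7.49813574e-04]), 'ft_force': array([-1.28615205, -0.38332566, -0.79507967]), 'moment': array([-0.0008415 ,  0.01602199,  0.01747391]), 'grip_width': 0.08700757346967983} 0.022
scene {'fx': 358.89329793181287, 'fy': 358.89329793181287, 'cx': 254.29862640818516, 'cy': 184.31566173327968, 'eye': array([ 0.77883922, -0.35063894,  0.89479726]), 'rotation': array([0.27536424, 0.07031972, 0.2542318 , 0.92444354])}
side {'fx': 378.3926731600532, 'fy': 378.3926731600532, 'cx': 254.57503052871562, 'cy': 192.91349630247484, 'eye': array([0.12321187, 0.68892288, 0.74765218]), 'rotation': array([-0.11571713,  0.37635324,  0.87748616, -0.27383539])}
wrist {'fx': 321.2583286638865, 'fy': 321.2583286638865, 'cx': 249.6452606121035, 'cy': 191.61756892632587, 'eye': array([ 0.30950387, -0.54635513,  0.38368906]), 'rotation': array([-0.10223313,  0.0683648 , -0.54440464,  0.82975793])}
```

```bash
sed -i "s/np.array(c\['rotation'\])/R(c)/" h.py; sed -i "2a from scipy.spatial.transform import Rotation as Ro\ndef R(c): return Ro.from_quat(c['rotation']).as_matrix()" h.py; cat h.py | head -20
python3 - <<'E'
import cv2
for n in('scene','side'): cv2.imwrite(f'pics/{n}0b.png',cv2.resize(cv2.imread(f'pics/{n}0.png'),(800,600),interpolation=cv2.INTER_CUBIC))
E
```

```text
import numpy as np, cv2
from rig import robot, cams
from scipy.spatial.transform import Rotation as Ro
def R(c): return Ro.from_quat(c['rotation']).as_matrix()
def shot(n,f):
    c=cams.camera(n); cv2.imwrite(f'pics/{f}.png',cv2.cvtColor(c['pixels'],cv2.COLOR_RGB2BGR)); np.save(f'pics/{f}.npy',c,allow_pickle=True); return c
def load(f): return np.load(f'pics/{f}.npy',allow_pickle=True).item()
def ray(c,u,v):
    d=np.array([(u-c['cx'])/c['fx'],-(v-c['cy'])/c['fy'],-1.]); 
    return np.array(c['eye']),R(c)@d
def onz(c,u,v,z):
    e,d=ray(c,u,v); return e+d*(z-e[2])/d[2]
def proj(c,p):
    q=R(c).T@(np.array(p)-np.array(c['eye'])); return c['cx']+c['fx']*q[0]/-q[2], c['cy']-c['fy']*q[1]/-q[2]
def two(c1,p1,c2,p2):
    e1,d1=ray(c1,*p1);e2,d2=ray(c2,*p2)
    s=np.linalg.lstsq(np.c_[d1,-d2],e2-e1,rcond=None)[0]
    a=e1+s[0]*d1;b=e2+s[1]*d2; return (a+b)/2,np.linalg.norm(a-b)
```

View pics/scene0b.png

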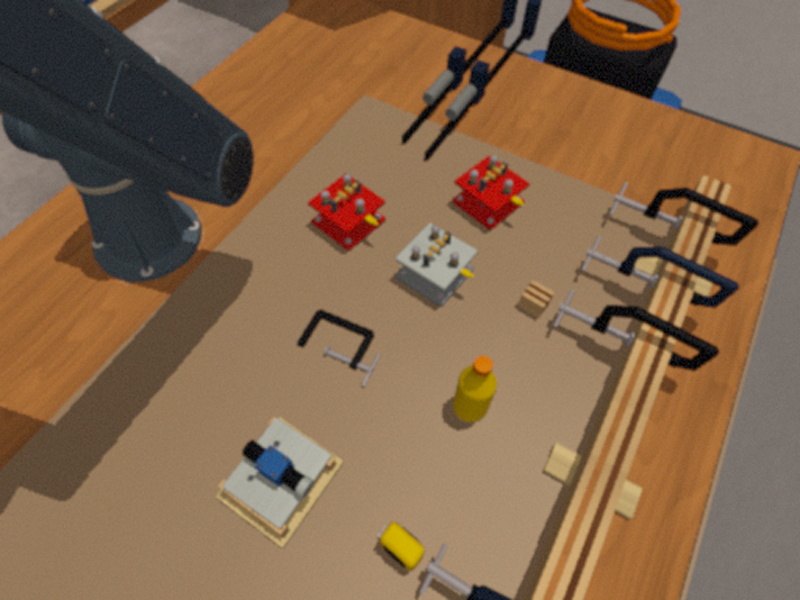

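View pics/side0b.png

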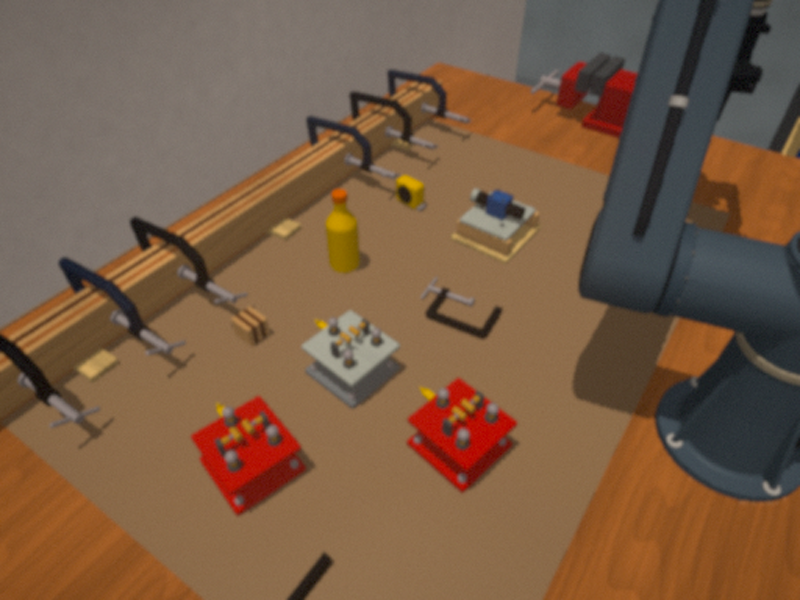

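Run:
```python
from h import *
a=cv2.imread('pics/scene0.png');b=cv2.imread('pics/side0.png');w=cv2.imread('pics/wrist0.png')
def crop(i,x,y,s=50): return cv2.resize(i[y:y+s,x:x+67],(402,6*s),interpolation=cv2.INTER_CUBIC)[:, :400]
m=np.vstack([np.hstack([crop(a,247,143),crop(b,190,198)]),np.hstack([crop(a,140,262),cv2.resize(w,(400,300))])])
cv2.imwrite('pics/comp.png',m)
sc,sd=load('scene0'),load('side0')
def blue(i,x0,x1,y0,y1):
    h=cv2.cvtColor(i,cv2.COLOR_BGR2HSV);k=cv2.inRange(h,(100,130,60),(125,255,255));r=np.zeros_like(k);r[y0:y1,x0:x1]=k[y0:y1,x0:x1]
    M=cv2.moments(r,True);return M['m10']/M['m00'],M['m01']/M['m00'],M['m00']
p=blue(a,150,210,280,315);q=blue(b,300,345,115,145);print(p,q,two(sc,p[:2],sd,q[:2]))
for n,pp,z in(('deckS',(437/1.5625,258/1.5625),.1),):print(onz(sc,*pp,z))
print(onz(sd,352/1.5625,345/1.5625,.1))
```

```text
(174.020979020979, 297.1083916083916, 286.0) (319.8478260869565, 126.1086956521739, 46.0) (array([ 0.51829809, -0.24421304,  0.0885431 ]), np.float64(3.098156634801543e-05))
[0.55059029 0.18780789 0.1       ]
[0.50990879 0.24346201 0.1       ]
```

View pics/comp.png

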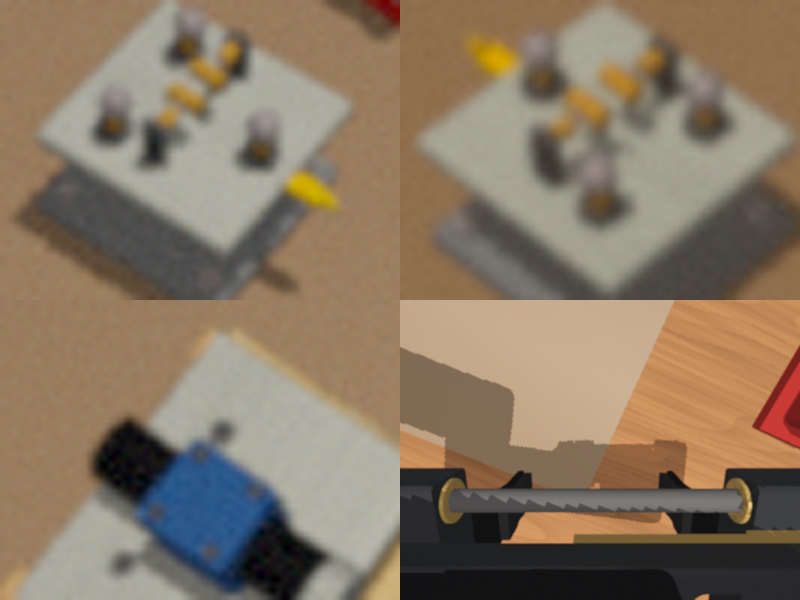

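Run:
```python
from h import *
sc,sd=load('scene0'),load('side0')
A=lambda x,y:(247+(x+.5)/6-.5,143+(y+.5)/6-.5)
B=lambda x,y:(190+(x-400+.5)/6-.5,198+(y+.5)/6-.5)
for n,p,q in [('front',(265,125),(540,48)),('left',(190,22),(597,172)),('right',(113,100),(705,95)),
 ('FL',(352,103),(415,140)),('FR',(228,252),(605,5)),('BR',(40,135),(795,135)),('BL',(170,0),(608,292)),('ptr',(340,207),(470,42))]:
    P,g=two(sc,A(*p),sd,B(*q));print(n,P.round(4),round(g,4))
C=lambda x,y:(140+(x+.5)/6-.5,262+(y-300+.5)/6-.5)
bt=[onz(sc,*C(*p),.094) for p in[(203,438),(290,492),(238,590),(135,497)]]
print('block',np.mean(bt,0),np.round(bt,4))
for p in[(115,455),(340,575)]:print(onz(sc,*C(*p),.073))
# blue hull -> barrel dark / slab corners
for p in[(280,418),(335,460),(272,532),(222,485)]:print('slab?',onz(sc,p[0]/1.5625,p[1]/1.5625,.052).round(4))
q=np.array(robot.get_obs()['tool_rot']);print(Ro.from_quat(q).as_matrix().round(3))
```

```text
front [0.5712 0.2149 0.0906] 0.0009
left [0.5118 0.2527 0.0884] 0.0001
right [0.5027 0.1945 0.0864] 0.0004
FL [0.5955 0.266  0.0661] 0.001
FR [0.5829 0.16   0.0642] 0.0016
BR [0.4741 0.1741 0.0622] 0.0014
BL [0.4872 0.2802 0.0611] 0.0005
ptr [0.6161 0.2096 0.0637] 0.0011
block [ 0.52096696 -0.24030127  0.094     ] [[ 0.5018 -0.2234  0.094 ]
 [ 0.5417 -0.223   0.094 ]
 [ 0.5466 -0.2611  0.094 ]
 [ 0.4938 -0.2537  0.094 ]]
[ 0.46969035 -0.2424522   0.073     ]
[ 0.56972792 -0.23506726  0.073     ]
slab? [ 0.4736 -0.1761  0.052 ]
slab? [ 0.5834 -0.1864  0.052 ]
slab? [ 0.564  -0.3141  0.052 ]
slab? [ 0.4626 -0.3003  0.052 ]
[[ 0.397 -0.918 -0.   ]
 [-0.918 -0.397  0.002]
 [-0.002 -0.    -1.   ]]
```

Emit:
{"fn": "carry_out", "kwargs": {
  "steps": [
    [[2.0,2.5,0],-3,0],
    [[2.7,3.3,0],-3,0],
    [[2.7,3.3,0],-3,0],
    [[2.7,3.3,0],-3,0],
    [[2.7,3.3,0],-3,0],
    [[2.7,3.3,0],-3,0],
    [[2.7,3.3,0],-3,0],
    [[2.7,3.3,0],-3,0],
    [[2.0,2.5,0],-3,0],
    [[0,0,0],-3,0]
  ]
}}

```text
time: 1.15
position: [0.4815, -0.2812, 0.2407]
tool_rot: [-0.655, 0.756, 0.002, 0.001]
ft_force: [0.5, -0.3, 0.8]
grip_width: 0.087
```

Run:
```python
from h import *
a=shot('scene','scene1');w=shot('wrist','wrist1')
o=robot.get_obs();m=Ro.from_quat(o['tool_rot']).as_matrix();print(o['position'],np.degrees(np.arctan2(m[1,0],m[0,0])),o['ft_force'])
i=cv2.imread('pics/wrist1.png');cv2.imwrite('pics/w1.png',cv2.resize(i,(800,600)))
```

```text
[ 0.48016354 -0.28353441  0.24061292] -98.15478534029268 [-0.17736507 -0.24785689  0.51661491]
```

View pics/w1.png

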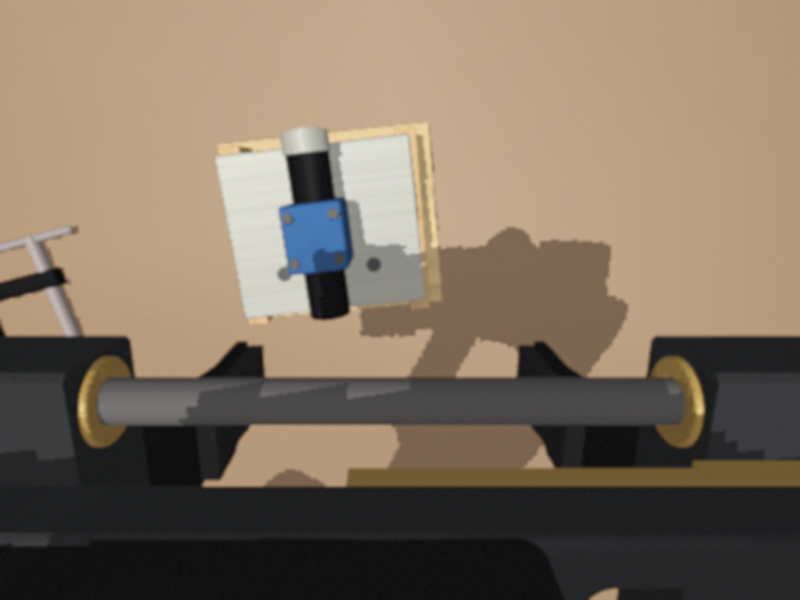

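Run:
```python
from h import *
w=load('wrist1');f=lambda p,z:onz(w,(p[0]+.5)/1.5625-.5,(p[1]+.5)/1.5625-.5,z)
S=np.array([f(p,.052) for p in[(217,155),(409,134),(425,300),(246,318)]]);print(S.round(4),S.mean(0))
ang=lambda d:np.degrees(np.arctan2(d[1],d[0]))
print(ang(S[0]-S[3]),ang(S[1]-S[2]),ang(S[0]-S[1])-90,ang(S[3]-S[2])-90)
T=np.array([f(p,.094) for p in[(280,208),(345,199),(350,264),(288,274)]]);print(T.round(4),T.mean(0),ang(T[0]-T[3]),ang(T[1]-T[2]),ang(T[0]-T[1])-90,ang(T[3]-T[2])-90)
h=cv2.cvtColor(cv2.imread('pics/scene1.png'),cv2.COLOR_BGR2HSV)
```

```text
[[ 0.5728 -0.1843  0.052 ]
 [ 0.5679 -0.3056  0.052 ]
 [ 0.4606 -0.3019  0.052 ]
 [ 0.4655 -0.1794  0.052 ]] [ 0.51669842 -0.24279385  0.052     ]
-2.569991267895785 -1.9611367940411593 -2.328016198915563 -2.2707497981940605
[[ 0.5364 -0.2266  0.094 ]
 [ 0.536  -0.2637  0.094 ]
 [ 0.4992 -0.2604  0.094 ]
 [ 0.4985 -0.2238  0.094 ]] [ 0.51753254 -0.24363399  0.094     ] -4.341842703098111 -5.058192786669219 -0.5367064158147343 1.0277634520223984
```

Emit:
{"fn": "carry_out", "kwargs": {
  "steps": [
    [[2,2,0],3,0],
    [[1.7,2,0],2.9,0],
    [[0,0,0],0,0],
    [[0,0,-3],0,0],
    [[0,0,-3],0,0],
    [[0,0,-3],0,0],
    [[0,0,-1],0,0],
    [[0,0,0],0,0]
  ]
}}

```text
time: 2.05
position: [0.515, -0.2513, 0.1387]
tool_rot: [-0.693, 0.721, -0.001, -0.002]
ft_force: [1.1, 0.5, -0.0]
grip_width: 0.0869
```

```bash
cat >> h.py <<'E'
def st():
    o=robot.get_obs();m=Ro.from_quat(o['tool_rot']).as_matrix()
    print(round(o['time'],2),o['position'].round(4),'ang',np.degrees(np.arctan2(m[1,0],m[0,0])).round(2),'zax',m[:,2].round(3),'F',o['ft_force'].round(2),'M',o['moment'].round(2),'w',round(o['grip_width'],4))
E
python3 - <<'E'
from h import *
st();shot('wrist','wrist2');shot('side','side2')
a=cv2.imread('pics/wrist2.png');b=cv2.imread('pics/side2.png')[90:180,260:380]
cv2.imwrite('pics/c2.png',np.hstack([cv2.resize(a,(400,300)),cv2.resize(b,(400,300),interpolation=cv2.INTER_CUBIC)]))
E
```

```text
2.05 [ 0.515  -0.2513  0.1387] ang -92.2 zax [-0.002 -0.003 -1.   ] F [ 1.1   0.48 -0.04] M [ 0.03  0.03 -0.01] w 0.0869
```

View pics/c2.png

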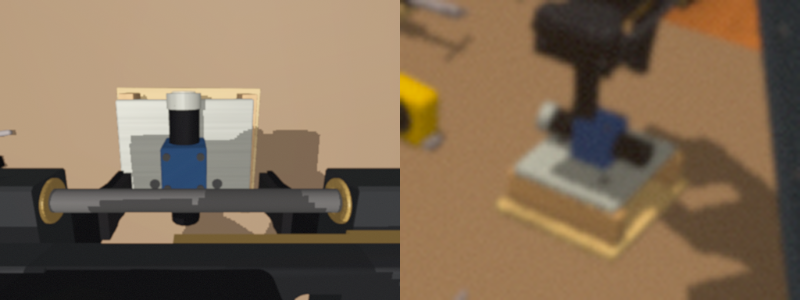

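Emit:
{"fn": "carry_out", "kwargs": {
  "steps": [
    [[0.3,0.8,0],0,0],
    [[0,0,0],0,0],
    [[0,0,-2],0,0],
    [[0,0,-2],0,0],
    [[0,0,-1.2],0,0],
    [[0,0,0],0,0]
  ]
}}

```text
time: 2.75
position: [0.5242, -0.2456, 0.095]
tool_rot: [-0.694, 0.72, -0.011, -0.0]
ft_force: [-0.1, 0.7, -0.6]
grip_width: 0.087
```

Run:
```python
from h import *
st()
```

```text
2.75 [ 0.5242 -0.2456  0.095 ] ang -92.09 zax [ 0.015 -0.015 -1.   ] F [-0.12  0.71 -0.6 ] M [0.04 0.02 0.01] w 0.087
```

Emit:
{"fn": "carry_out", "kwargs": {
  "steps": [
    [[0,0,0],0,0],
    [[0,0,0],0,0]
  ]
}}

```text
time: 2.95
position: [0.525, -0.2459, 0.0962]
tool_rot: [-0.694, 0.72, -0.012, 0.0]
ft_force: [0.1, 0.0, 1.0]
grip_width: 0.087
```

Run:
```python
from h import *
st();cams.camera('wrist');st()
```

```text
2.95 [ 0.525  -0.2459  0.0962] ang -92.06 zax [ 0.016 -0.017 -1.   ] F [0.12 0.   0.99] M [ 0.03  0.07 -0.03] w 0.087
3.0 [ 0.5252 -0.246   0.0964] ang -92.07 zax [ 0.017 -0.017 -1.   ] F [0.35 0.5  0.29] M [0.02 0.02 0.08] w 0.0871
```

Emit:
{"fn": "carry_out", "kwargs": {
  "steps": [
    [[-0.3,0.1,-0.4],0,0],
    [[-0.3,0.1,-0.4],0,0],
    [[-0.1,0,-0.4],0,0],
    [[0,0,-0.3],0,0],
    [[0,0,0],0,0]
  ]
}}

```text
time: 3.5
position: [0.5179, -0.2443, 0.0816]
tool_rot: [-0.694, 0.72, -0.013, 0.0]
ft_force: [-0.2, 0.3, -0.1]
grip_width: 0.0871
```

Run:
```python
from h import *
st()
```

```text
3.5 [ 0.5179 -0.2443  0.0816] ang -92.08 zax [ 0.019 -0.018 -1.   ] F [-0.24  0.35 -0.09] M [0.06 0.04 0.  ] w 0.0871
```

Emit:
{"fn": "carry_out", "kwargs": {
  "steps": [
    [[0,0,2],0,0],
    [[0,0,2],0,0],
    [[0,0,1],0,0],
    [[0,0,0],0,0],
    [[0,0,0],0,0]
  ]
}}

```text
time: 4.0
position: [0.5172, -0.2439, 0.1315]
tool_rot: [-0.694, 0.72, -0.012, 0.0]
ft_force: [0.7, 0.0, -0.6]
grip_width: 0.0871
```

Run:
```python
from h import *
st()
```

```text
4.0 [ 0.5172 -0.2439  0.1315] ang -92.09 zax [ 0.016 -0.017 -1.   ] F [ 0.69  0.   -0.62] M [ 0.02  0.07 -0.03] w 0.0871
```

Emit:
{"fn": "carry_out", "kwargs": {
  "steps": [
    [[-0.6,-1,0],0,0],
    [[0,0,0],0,0],
    [[0,0,0],0,0]
  ]
}}

```text
time: 4.3
position: [0.5097, -0.2543, 0.1297]
tool_rot: [-0.694, 0.72, -0.01, -0.0]
ft_force: [0.4, -0.3, -0.3]
grip_width: 0.0869
```

Run:
```python
from h import *
st();print(robot.get_obs()['q'])
```

```text
4.3 [ 0.5097 -0.2543  0.1297] ang -92.09 zax [ 0.014 -0.015 -1.   ] F [ 0.36 -0.3  -0.27] M [0.07 0.04 0.08] w 0.0869
[-0.65719124  0.60567572  1.68732472 -0.00447173  0.82871163  0.95297501]
```

Emit:
{"fn": "carry_out", "kwargs": {
  "steps": [
    [[0.4,0.5,-1],0,0],
    [[0.4,0.5,-1],0,0],
    [[0,0,-1],0,0],
    [[0,0,-1],0,0],
    [[0,0,-0.6],0,0],
    [[0,0,-0.3],0,0],
    [[0,0,0],0,0]
  ]
}}

```text
time: 5.0
position: [0.5176, -0.2423, 0.0749]
tool_rot: [-0.694, 0.72, -0.008, -0.0]
ft_force: [-1.1, 0.2, 8.8]
grip_width: 0.087
```

Run:
```python
from h import *
st()
```

```text
5.0 [ 0.5176 -0.2423  0.0749] ang -92.07 zax [ 0.011 -0.012 -1.   ] F [-1.14  0.21  8.83] M [0.37 0.28 0.07] w 0.087
```

Emit:
{"fn": "carry_out", "kwargs": {
  "steps": [
    [[0,0,0.5],0,0],
    [[0,0,0],0,0.3],
    [[0,0,0],0,0.7],
    [[0,0,0],0,0.8],
    [[0,0,0],0,0.8],
    [[0,0,0],0,0.8],
    [[0,0,0],0,0.8]
  ],
  "squeeze": 30
}}

```text
time: 5.7
position: [0.5178, -0.2428, 0.0802]
tool_rot: [-0.694, 0.72, -0.009, -0.0]
ft_force: [-0.4, -0.6, -0.1]
grip_width: 0.047
```

Run:
```python
from h import *
st()
```

```text
5.7 [ 0.5178 -0.2428  0.0802] ang -92.1 zax [ 0.011 -0.013 -1.   ] F [-0.39 -0.58 -0.06] M [0.07 0.03 0.06] w 0.047
```

Emit:
{"fn": "carry_out", "kwargs": {
  "steps": [
    [[0,0,0],0,0.8],
    [[0,0,0],0,0.8],
    [[0,0,0],0,0.8],
    [[0,0,0.5],0,0.8],
    [[0,0,1],0,0.8],
    [[0,0,1],0,0.8]
  ]
}}

```text
time: 6.3
position: [0.5149, -0.2407, 0.1032]
tool_rot: [-0.694, 0.72, -0.004, -0.001]
ft_force: [-0.3, 0.1, -5.7]
grip_width: 0.0361
```

Run:
```python
from h import *
st()
```

```text
6.3 [ 0.5149 -0.2407  0.1032] ang -92.1 zax [ 0.004 -0.007 -1.   ] F [-0.33  0.11 -5.73] M [ 0.03  0.02 -0.01] w 0.0361
```

Emit:
{"fn": "carry_out", "kwargs": {
  "steps": [
    [[0,0,2],0,0.8],
    [[0,0,3],0,0.8],
    [[0,0,4],0,0.8],
    [[0,0,3],0,0.8],
    [[0,0,2],0,0.8],
    [[0,0,1],0,0.8],
    [[0,0,0],0,0.8],
    [[0,1.5,0],-1,0.8],
    [[0,3,0],-1,0.8],
    [[0,3,0],-1,0.8]
  ]
}}

```text
time: 7.3
position: [0.5096, -0.1644, 0.2589]
tool_rot: [-0.672, 0.74, -0.001, -0.003]
ft_force: [-0.5, -0.5, -5.3]
grip_width: 0.0358
```

Emit:
{"fn": "carry_out", "kwargs": {
  "steps": [
    [[-0.5,4,0],-1,0.8],
    [[-1,4,0],-1,0.8],
    [[-1,4,0],0,0.8],
    [[-1,4,0],0,0.8],
    [[-1,4,0],0,0.8],
    [[-1,4,0],0,0.8],
    [[-1,4,0],0,0.8],
    [[-1,3,0],0,0.8],
    [[0,1,0],0,0.8],
    [[0,0,0],0,0.8]
  ]
}}

```text
time: 8.3
position: [0.4197, 0.1703, 0.246]
tool_rot: [-0.659, 0.752, 0.009, -0.011]
ft_force: [0.0, -0.4, -5.2]
grip_width: 0.0358
```

Run:
```python
from h import *
st()
```

```text
8.3 [0.4197 0.1703 0.246 ] ang -97.61 zax [-0.029 -0.001 -1.   ] F [ 0.02 -0.45 -5.25] M [-0.04 -0.05  0.03] w 0.0358
```

Emit:
{"fn": "carry_out", "kwargs": {
  "steps": [
    [[0,2.5,0],0,0.8],
    [[0,2,0],0,0.8],
    [[0,0,0],0,0.8],
    [[0,0,0],0,0.8]
  ]
}}

```text
time: 8.7
position: [0.4204, 0.2123, 0.2434]
tool_rot: [-0.658, 0.753, 0.009, -0.014]
ft_force: [0.8, -0.4, -6.2]
grip_width: 0.0355
```

Run:
```python
from h import *
st();shot('wrist','wrist3');cv2.imwrite('pics/w3.png',cv2.resize(cv2.imread('pics/wrist3.png'),(800,600)))
```

```text
8.7 [0.4204 0.2123 0.2434] ang -97.75 zax [-0.033 -0.006 -0.999] F [ 0.78 -0.43 -6.19] M [ 0.03 -0.    0.01] w 0.0355
```

View pics/w3.png

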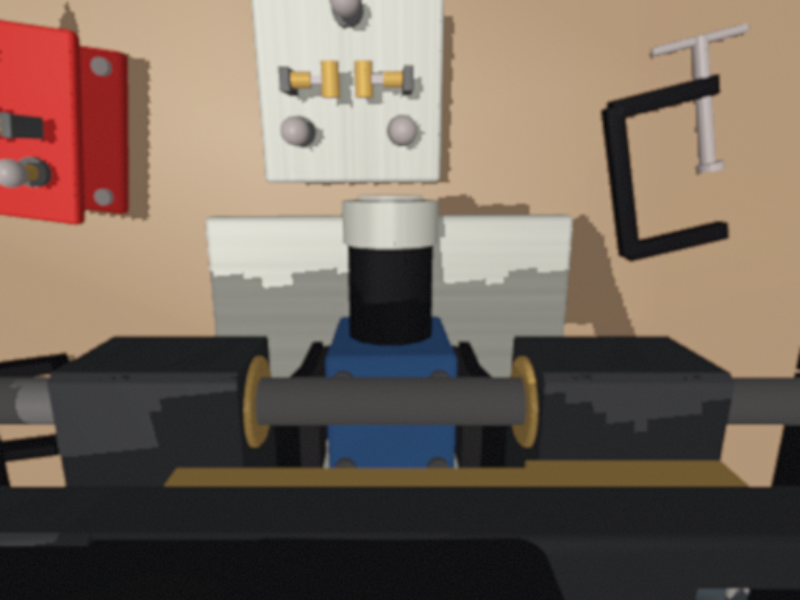

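Run:
```python
from h import *
w=load('wrist3');f=lambda p,z:onz(w,(p[0]+.5)/1.5625-.5,(p[1]+.5)/1.5625-.5,z)
for z in(.085,.0885,.092):
    L,Rr,F=f((297.5,130),z),f((402.5,129.5),z),f((346,6),z);print(z,L.round(4),Rr.round(4),F.round(4),np.linalg.norm(L-Rr).round(4),np.linalg.norm(F-(L+Rr)/2).round(4))
    d=L-Rr;print(np.degrees(np.arctan2(-d[0],d[1])),'rollers',f((346,78),z+.0).round(4))
print('deck back',f((267,181),.062),f((440,181),.062))
sd=load('side0');
# ball z by side view + wrist
B=lambda x,y:(190+(x-400+.5)/6-.5,198+(y+.5)/6-.5)
for p,q in[((346,6),(540,48)),((297.5,130),(597,172)),((402.5,129.5),(705,95))]:print(two(w,((p[0]+.5)/1.5625-.5,(p[1]+.5)/1.5625-.5),sd,B(*q)))
S=[f(p,.1934) for p in[(207,218),(571,216)]];print('slab front edge',S,np.linalg.norm(S[0]-S[1]),np.degrees(np.arctan2(-(S[0]-S[1])[0],(S[0]-S[1])[1])))
```

```text
0.085 [0.5113 0.2512 0.085 ] [0.5037 0.193  0.085 ] [0.5687 0.2145 0.085 ] 0.0587 0.0616
-7.445052137497536 rollers [0.5342 0.2201 0.085 ]
0.0885 [0.511  0.2506 0.0885] [0.5035 0.1931 0.0885] [0.5677 0.2144 0.0885] 0.058 0.0609
-7.445052137497586 rollers [0.5337 0.2199 0.0885]
0.092 [0.5108 0.2501 0.092 ] [0.5034 0.1933 0.092 ] [0.5668 0.2143 0.092 ] 0.0573 0.0602
-7.445052137497523 rollers [0.5331 0.2197 0.092 ]
deck back [0.48596023 0.27897679 0.062     ] [0.47151409 0.1729189  0.062     ]
(array([0.56835545, 0.21507821, 0.09172174]), np.float64(0.0031944511897435994))
(array([0.51189056, 0.25134446, 0.08699426]), np.float64(0.0017632610224063427))
(array([0.50382846, 0.19306323, 0.08446123]), np.float64(0.0003153863955220863))
slab front edge [array([0.47791387, 0.27298066, 0.1934    ]), array([0.46029639, 0.13884622, 0.1934    ])] 0.13528644845183316 -7.4825096083440545
```

Emit:
{"fn": "carry_out", "kwargs": {
  "steps": [
    [[4,0.2,0],0,0.8],
    [[4,0.2,0],0,0.8],
    [[3,0.2,0],0,0.8],
    [[0,0,0],0,0.8],
    [[0,0,0],0,0.8],
    [[0,0,0],0,0.8]
  ]
}}

```text
time: 9.35
position: [0.5319, 0.2091, 0.2402]
tool_rot: [-0.654, 0.756, 0.01, -0.019]
ft_force: [0.1, -0.5, -5.5]
grip_width: 0.0356
```

Run:
```python
from h import *
st()
```

```text
9.35 [0.5319 0.2091 0.2402] ang -98.28 zax [-0.043 -0.01  -0.999] F [ 0.1  -0.46 -5.53] M [ 0.07 -0.11 -0.01] w 0.0356
```

Emit:
{"fn": "carry_out", "kwargs": {
  "steps": [
    [[0.3,1.1,0],0.8,0.8],
    [[0,0,-2],0,0.8],
    [[0,0,-3],0,0.8],
    [[0,0,-1],0,0.8],
    [[0,0,0],0,0.8]
  ]
}}

```text
time: 9.85
position: [0.5326, 0.2224, 0.1803]
tool_rot: [-0.66, 0.751, 0.011, -0.019]
ft_force: [-0.1, -0.4, -4.8]
grip_width: 0.0358
```

Run:
```python
from h import *
st()
```

```text
9.85 [0.5326 0.2224 0.1803] ang -97.33 zax [-0.042 -0.009 -0.999] F [-0.1  -0.36 -4.8 ] M [ 0.04 -0.04 -0.04] w 0.0358
```

Emit:
{"fn": "carry_out", "kwargs": {
  "steps": [
    [[0.15,-0.2,-0.4],0,0.8],
    [[0,0,0],0,0.8]
  ]
}}

```text
time: 10.05
position: [0.5345, 0.221, 0.1775]
tool_rot: [-0.661, 0.75, 0.01, -0.018]
ft_force: [-0.2, -0.9, -5.7]
grip_width: 0.0355
```

Run:
```python
from h import *
st();shot('scene','scene4');shot('side','side4')
a=cv2.imread('pics/scene4.png');b=cv2.imread('pics/side4.png')
c=lambda i,x,y:cv2.resize(i[y:y+75,x:x+100],(400,300),interpolation=cv2.INTER_CUBIC)
cv2.imwrite('pics/c4.png',np.hstack([c(a,230,120),c(b,180,160)]))
```

```text
10.05 [0.5345 0.221  0.1775] ang -97.26 zax [-0.04  -0.008 -0.999] F [-0.19 -0.87 -5.73] M [0.03 0.02 0.02] w 0.0355
```

View pics/c4.png

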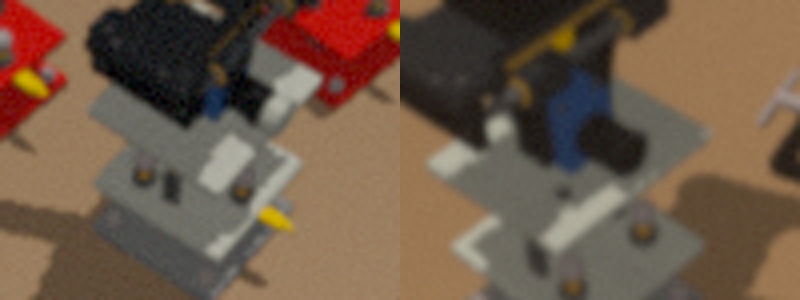

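Emit:
{"fn": "carry_out", "kwargs": {
  "steps": [
    [[0,-0.05,-0.8],-0.2,0.8],
    [[0,0,-0.7],0,0.8],
    [[0,0,-0.4],0,0.8],
    [[0,0,-0.2],0,0.8]
  ]
}}

```text
time: 10.55
position: [0.5363, 0.2208, 0.1575]
tool_rot: [-0.659, 0.752, 0.009, -0.015]
ft_force: [0.0, 0.0, -5.7]
grip_width: 0.0358
```

Run:
```python
from h import *
st()
```

```text
10.55 [0.5363 0.2208 0.1575] ang -97.51 zax [-0.035 -0.007 -0.999] F [ 0.04  0.04 -5.75] M [ 0.03 -0.03 -0.05] w 0.0358
```

Emit:
{"fn": "carry_out", "kwargs": {
  "steps": [
    [[-0.2,-0.05,-0.2],0,0.8],
    [[0,0,-0.2],0,0.8],
    [[0,0,-0.1],0,0.8]
  ]
}}

```text
time: 10.85
position: [0.5341, 0.2196, 0.1522]
tool_rot: [-0.659, 0.752, 0.008, -0.016]
ft_force: [-0.7, -0.8, 1.5]
grip_width: 0.0356
```

Emit:
{"fn": "carry_out", "kwargs": {
  "steps": [
    [[-0.05,0,-0.2],0,0.8],
    [[0,0,-0.1],0,0.8]
  ]
}}

```text
time: 11.05
position: [0.5345, 0.2196, 0.1514]
tool_rot: [-0.659, 0.752, 0.008, -0.015]
ft_force: [-1.8, -1.1, 1.9]
grip_width: 0.0357
```

Emit:
{"fn": "carry_out", "kwargs": {
  "steps": [
    [[0,0,-0.2],0,0.8],
    [[0,0,-0.2],0,0.8]
  ]
}}

```text
time: 11.25
position: [0.5351, 0.2197, 0.1501]
tool_rot: [-0.659, 0.752, 0.007, -0.014]
ft_force: [-3.5, -2.8, 7.9]
grip_width: 0.0359
```

Emit:
{"fn": "carry_out", "kwargs": {
  "steps": [
    [[0,0,-0.2],0,0.8],
    [[0,0,-0.2],0,0.8]
  ]
}}

```text
time: 11.45
position: [0.5355, 0.2196, 0.1493]
tool_rot: [-0.66, 0.751, 0.006, -0.013]
ft_force: [-2.7, -0.6, 8.2]
grip_width: 0.0359
```

Emit:
{"fn": "carry_out", "kwargs": {
  "steps": [
    [[-0.1,0,-0.25],0,0.8],
    [[-0.05,0,-0.2],0,0.8]
  ]
}}

```text
time: 11.65
position: [0.5355, 0.2196, 0.1484]
tool_rot: [-0.66, 0.751, 0.005, -0.012]
ft_force: [-2.8, -2.3, 8.0]
grip_width: 0.0355
```

Emit:
{"fn": "carry_out", "kwargs": {
  "steps": [
    [[-0.05,0,-0.2],0,0.8],
    [[0,0,-0.15],0,0.8]
  ]
}}

```text
time: 11.85
position: [0.5355, 0.2195, 0.1479]
tool_rot: [-0.66, 0.751, 0.004, -0.011]
ft_force: [-3.2, -1.8, 5.1]
grip_width: 0.0356
```

Emit:
{"fn": "carry_out", "kwargs": {
  "steps": [
    [[-0.05,0,-0.2],0,0.8],
    [[-0.05,0,-0.15],0,0.8]
  ]
}}

```text
time: 12.05
position: [0.5354, 0.2195, 0.1473]
tool_rot: [-0.66, 0.751, 0.003, -0.009]
ft_force: [-1.8, -1.6, 4.0]
grip_width: 0.0357
```

Run:
```python
from h import *
st()
```

```text
12.05 [0.5354 0.2195 0.1473] ang -97.35 zax [-0.018 -0.008 -1.   ] F [-1.84 -1.61  4.03] M [-0.38  0.47 -0.05] w 0.0357
```

Emit:
{"fn": "carry_out", "kwargs": {
  "steps": [
    [[-0.05,0,-0.2],0,0.8],
    [[0,0,-0.2],0,0.8],
    [[0,0,-0.15],0,0.8]
  ]
}}

```text
time: 12.35
position: [0.5358, 0.2194, 0.1456]
tool_rot: [-0.66, 0.751, 0.001, -0.008]
ft_force: [-2.4, -2.1, 4.4]
grip_width: 0.0361
```

Emit:
{"fn": "carry_out", "kwargs": {
  "steps": [
    [[0,0,-0.2],0,0.8],
    [[0,0,-0.15],0,0.8]
  ]
}}

```text
time: 12.55
position: [0.5361, 0.2193, 0.1426]
tool_rot: [-0.661, 0.751, 0.001, -0.007]
ft_force: [-1.0, -2.4, -1.9]
grip_width: 0.0355
```

Emit:
{"fn": "carry_out", "kwargs": {
  "steps": [
    [[-0.1,0,-0.12],0,0.8],
    [[0,0,-0.1],0,0.8]
  ]
}}

```text
time: 12.75
position: [0.5356, 0.2192, 0.1381]
tool_rot: [-0.66, 0.751, 0.001, -0.007]
ft_force: [1.1, -1.1, -10.1]
grip_width: 0.036
```

Emit:
{"fn": "carry_out", "kwargs": {
  "steps": [
    [[0,0,-0.1],0,0.8],
    [[0,0,-0.05],0,0.8]
  ]
}}

```text
time: 12.95
position: [0.5346, 0.2194, 0.1359]
tool_rot: [-0.661, 0.751, 0.002, -0.008]
ft_force: [-2.2, -2.6, 8.3]
grip_width: 0.0362
```

Run:
```python
from h import *
st()
```

```text
12.95 [0.5346 0.2194 0.1359] ang -97.31 zax [-0.014 -0.009 -1.   ] F [-2.23 -2.58  8.3 ] M [-0.45  0.21  0.13] w 0.0362
```

Emit:
{"fn": "carry_out", "kwargs": {
  "steps": [
    [[0,0,0.05],0,0.8],
    [[0,0,0],0,0.55],
    [[0,0,0],0,0.4],
    [[0,0,0],0,0.2],
    [[0,0,0],0,0.2],
    [[0,0,0],0,0.2]
  ]
}}

```text
time: 13.55
position: [0.5372, 0.2209, 0.1382]
tool_rot: [-0.66, 0.751, 0.001, -0.005]
ft_force: [0.1, 0.7, 0.4]
grip_width: 0.0629
```

Run:
```python
from h import *
st()
```

```text
13.55 [0.5372 0.2209 0.1382] ang -97.36 zax [-0.008 -0.005 -1.   ] F [0.14 0.73 0.4 ] M [ 0.01  0.09 -0.02] w 0.0629
```

Free of contact. I'll back straight up, then move aside for a check.

Emit:
{"fn": "carry_out", "kwargs": {
  "steps": [
    [[0,0,1],0,0.1],
    [[0,0,2],0,0.1],
    [[0,0,3],0,0.1],
    [[0,0,4],0,0.1],
    [[-1,0,4],0,0.1],
    [[-3,0,1],0,0.1],
    [[-4,0,0],0,0.1],
    [[-2,0,0],0,0.1],
    [[0,0,0],0,0.1]
  ]
}}

```text
time: 14.45
position: [0.435, 0.2207, 0.3004]
tool_rot: [-0.66, 0.752, -0.001, -0.0]
ft_force: [0.4, -0.1, -0.2]
grip_width: 0.0784
```

Run:
```python
from h import *
st();w=shot('wrist','wrist5');shot('scene','scene5');shot('side','side5')
a=cv2.imread('pics/scene5.png');b=cv2.imread('pics/side5.png')
c=lambda i,x,y:cv2.resize(i[y:y+75,x:x+100],(400,300),interpolation=cv2.INTER_CUBIC)
cv2.imwrite('pics/c5.png',np.vstack([np.hstack([c(a,230,120),c(b,180,160)]),np.hstack([cv2.resize(cv2.imread('pics/wrist5.png'),(400,300)),cv2.resize(a,(400,300))])]))
```

```text
14.45 [0.435  0.2207 0.3004] ang -97.45 zax [ 0.001 -0.002 -1.   ] F [ 0.35 -0.14 -0.24] M [ 0.05  0.   -0.01] w 0.0784
```

View pics/c5.png

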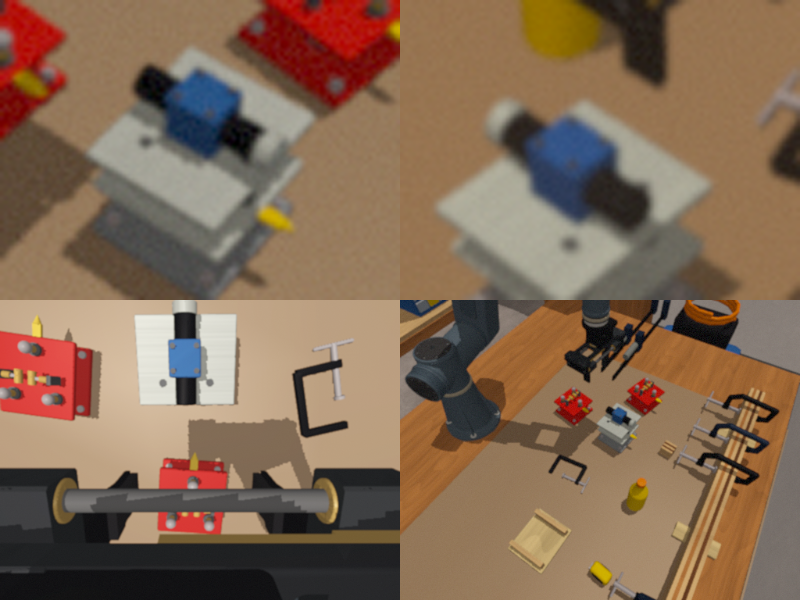

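Run:
```python
from h import *
def blue(n,x0,x1,y0,y1):
    i=cv2.imread(f'pics/{n}.png');h=cv2.cvtColor(i,cv2.COLOR_BGR2HSV);k=cv2.inRange(h,(100,130,60),(125,255,255));r=np.zeros_like(k);r[y0:y1,x0:x1]=k[y0:y1,x0:x1]
    M=cv2.moments(r,True);return M['m10']/M['m00'],M['m01']/M['m00']
print('blue',two(load('scene5'),blue('scene5',265,295,130,165),load('side5'),blue('side5',208,238,185,220)))
w=load('wrist5');f=lambda p,z:onz(w,(p[0]+.5)/.78125-.5,(p[1]-300+.5)/.78125-.5,z)
S=np.array([f(p,.1085) for p in[(135,315),(236,315),(238,404),(138,404)]]);print(S.round(4),S.mean(0));d=S[0]-S[1]+S[3]-S[2];print(np.degrees(np.arctan2(-d[0],d[1])),np.linalg.norm(S[0]-S[1]),np.linalg.norm(S[0]-S[3]))
```

```text
blue (array([0.53479789, 0.21559542, 0.13793451]), np.float64(0.005547162158185334))
[[0.5928 0.2728 0.1085]
 [0.5772 0.1524 0.1085]
 [0.4717 0.1593 0.1085]
 [0.4886 0.2886 0.1085]] [0.53257778 0.21827562 0.1085    ]
-7.415086358059799 0.1213786437536348 0.105459323170568
```

```bash
python3 -c "
from h import *
st();print(robot.hand_in())"
```

```text
14.6 [0.4389 0.2208 0.2999] ang -97.51 zax [ 0.003 -0.002 -1.   ] F [ 0.62 -0.74  0.15] M [ 0.07 -0.02 -0.05] w 0.078
the job is handed in; nothing more can be done
None
```

The plate is on the grey three-ball stand with the lens towards the yellow pointer, let go and handed in at 14.6 s. I could not measure the force on each ball, so "home on all three" rests on the checks below.

**The fit:** I lifted the plate by the clamp block, carried it over and lowered it in small steps by feel. The rollers met the stud within about 2 mm of the predicted height. The wrist force peaked at about +8 N (about 14 N on the stud), then dropped to −10 N as the catch pulled the plate down. It came up to +8 N when the plate sat on the balls, at TCP z 0.136 m against 0.137 m predicted. I eased off, opened the gripper and backed up with no contact force left.

**Last checks that agreed:**
- Wrist camera: the slab's middle is at (0.533, 0.218) m, against about (0.5325, 0.2195) m measured for the post axis.
- Yaw is −7.4°, against −7.45° measured for the stand.
- The other things on the bench look undisturbed in the last pictures; I did not measure them again.

**Checks that disagreed or were weak:**
- The last two-camera reading of the block's height was poor: 0.138 m against about 0.145 m expected, with the two rays missing each other by 5.5 mm. I trusted the wrist force and TCP height instead.
- My first yaw for the plate on its rest, from the scene camera (about −6.7°), was off. The wrist camera gave −2.3°, and I used that.
- The tool tilted up to 0.044 rad while carrying the plate, and I had no command to correct it. It was down to about 0.017 rad when the plate seated.

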